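# Feed the full bin through to the pick bay

## Robot

A 6-joint arm with a two-finger parallel gripper is mounted at the origin on the work surface. World frame = base frame: x ahead of the robot, y to its left, z up, the work surface at z = 0. Lengths are in m, angles in degrees, forces in N, time in s.
With the tool pointing down it reaches from about 0.35 to 0.775 m from the base axis. Payload 7.3 kg.
Tool frame: the origin (TCP) lies at the very end of the fingers, on their centre line; the grasp point (between the pads) lies 19 mm behind it; z points along the fingers, y is the direction in which the jaws open and shut (so a half turn about z gives the same grasp; the last joint's range is limited). The gripper opens to 92 mm and grips with 3 to 60 N. Pads are 19 mm wide; open, the fingers measure 130 mm over their backs; the gripper's body (75 mm by 190 mm) begins 47 mm behind the grasp point.
Start: joints at [-8.365, 19.595, 87.324, -0, 73.075, -8.365], TCP at [0.525, 0, 0.227] pointing down, gripper open.
Joint ranges: [-145.02, 145.02], [-44.19, 115.74], [2.07, 154.8], [-57.11, 237.11], [16.16, 152.29], [-177.93, 177.93]. Speed limits (degrees/s): [147.25, 147.25, 180, 180, 180, 180].

## Interface

Orientations are given as [roll, pitch, yaw] about the fixed x, y, z axes, in that order (R = Rz(yaw) Ry(pitch) Rx(roll)).
In Python, from bench import ctrl gives the robot as it stands. The module is installed in compiled form; this text tells all that it offers.
- The arm moves only by the tool jog_arm, never from a script. Its argument "moves" is a list that holds one entry, the list of rows, each a list of 7 numbers: the turn, a rotation vector about the tool's x, y, z in degrees, then the shift along the tool's x, y, z in m, then the closure in counts, from 0 (fully open) to 255 (shut). A call has 1 to 20 rows; each row shifts and turns the commanded pose from where the row before left it, along the tool's axes as they then stand; what a row does not reach is not made up. A row lasts 1/12 s, in which the tool goes at most 41.7 mm and 7.16 degrees, less where a joint would pass 70% of its speed; a pose out of reach is approached as far as the arm can. A call is refused whole if a number of a shift passes 0.0417 or a number of a turn 7.16, either way. A call with a gripper value outside its range is refused whole. The fingers move at their own pace and stop on an object; the grip force is fixed at half the most. Time passes only in rows, so rows that do not move let the fingers close. It gives the time, the measured TCP pose, the force and the opening at its end, in the units of the state.
- ctrl.get_state(): the state, without advancing time (a new reading comes with each control period).
- ctrl.camera(name): name is "scene" or "side" or "wrist"; returns the picture (480x640x3 uint8, red, green, blue); there is no depth.
- ctrl.camera_params(name): a dict with "mtx" (3x3 intrinsics, pixels), "k1" (the pictures are not rectified: a ray, as slopes to the right and down, at radius r is drawn at 1 + k1 r^2 times it, then the intrinsics apply), "origin" and "rotation" of the camera in the world. Camera axes: x right, y up, looking along -z (the intrinsics and any distortion apply to the point x, -y, -z); pixel columns grow to the right and rows downward; lengths in m; the calibration is good to about 2 mm. A picture is of the moment at which its call begins: read the wrist's pose just before it. camera_params takes no time and is no camera call; for the wrist camera it gives the pose at the moment of the call.
- ctrl.finish_job(): hands the job in, once; it reports no verdict.
Trained networks look in the newest picture that a camera, given by its name, has taken for a name from the list of things; names that differ only in an ending like _2 or _b are one class to them, and where a whole thing is asked for, a point or a joint stands for the part that bears it (a point fixed in the world has none). Each returns a list of dicts, best first, with "score" (0 to 1); they miss things now and then, are a little off and sometimes report something else, mostly with a low value. They report only what shows in the picture. A call takes as long as a camera call.
- ctrl.search_frame(camera, query): "xyz" ([x, y, z] in m, in world coordinates, good to about 4 mm: the middle of the surface that is visible of it).
- ctrl.regions_of(camera, query): "region" (480x640 bool, what is visible of it).
The state is a dict: "clock": time; "q": joint angles; "dq": joint speeds; "tau": joint torques, N m; "tool_pos": TCP position; "tcp_rot": TCP orientation; "wrist_force": force on the tool from outside, world axes, zero at the start; "moment": the same for the moment, N m; "opening": opening from 0.0 (shut) to 1.0 (fully open).
Only numpy, scipy, OpenCV 4.12 (cv2) and the standard library are available. Lean on these libraries where they do the work, as an engineer would, in place of code of your own. Each camera call takes 0.05 s, during which the arm holds its last target. There are 200 camera calls.

## Task

Push the orange bin of bolts across the plywood board, through the narrow gap between the two dark grey bins, and on into the yellow bay until its leading end rests square against the aluminium stop strip. Only push it along with the fingers, never lift or tip it, and leave the blue bin and everything else where it is.

Things in the scene. Friction and masses are not known exactly. Their poses are not given: they have to be found in the camera images.
- feed_board: Fixed plywood board, 12 mm thick, placed and turned differently each time. Origin: on its underside (bench height), directly below the middle of the gap. Its x axis points along the gap, away from the robot, from the staging end to the bay; y left, z up. It spans x -180 to +150 mm, y -200 to +200 mm, top at z 12 mm.
- gap (a point): Middle of the gap, on the board's upper face; axes as the board's. The gap is 84 mm wide (y +-42) and 60 mm long (x +-30), between two dark grey open bins of screws fixed to the board, each reaching out to y +-152 mm, rim 52 mm above the board, their corners at the gap rounded with 10 mm radius.
- stop (a point): Middle of the near face of the aluminium stop strip fixed across the lane: board x 134 mm, 15 mm above the board's upper face; axes as the board's. The strip reaches y +-80 mm and is 30 mm high, 12 mm thick. Before it the flat yellow painted bay, x 38 to 132, y +-50 mm.
- orange_bin: Loose orange box-shaped bin full of steel bolts, 96 mm long (its x), 78 wide (its y), 45 high, upright sides, 0.25 to 0.5 kg. Origin: centre of its underside. Starts on the staging end near board x -103 mm, about 100 mm left or right of the gap's centre line, turned up to 0.2 rad from the board's x axis. At home its origin is at board x 86, y 0 mm.
- blue_bin: Loose blue bin of brass screws, same size and shape as the orange one, on the other side of the staging end. Not to be moved. Origin: centre of its underside.
- carton: Loose cardboard carton with a red band, 45 x 60 x 50 mm high, standing on the board left of the bay, about x 95, y 140 mm in the board's axes. Not to be moved. Origin: centre of its underside.
- coupling: Loose upright round steel coupling sleeve, 32 mm across, 45 mm high, standing on the board right of the bay, about x 95, y -140 mm in the board's axes. Not to be moved. Origin: centre of its underside.
- washer_jar: Loose jar with black cap, 64 mm across, 85 mm high, on the bench to the left. Not to be moved. Origin: centre of its underside.
- driver: Loose screwdriver lying on the bench to the right. Not to be moved.
- wrench: Loose wrench lying on the bench to the left. Not to be moved.
- anchor_box: Loose cardboard box, 100 x 70 x 50 mm high, on the bench to the right. Not to be moved. Origin: centre of its underside.

How it is judged (in metres and radians):
On the way:
1. the orange bin is in the gap, lying lengthways between the two grey bins (x of orange_bin in the frame of feed_board between -0.03 and 0.03 m and y of orange_bin in the frame of feed_board between -0.012 and 0.012 m and angle between the x axis of orange_bin and the x axis of feed_board, either way round below 0.15 rad), for 0.05 s.
At the end, for the whole second after the job is handed in: The orange bin has gone through the gap and stands flat and still in the yellow bay, its leading end against the stop strip (within 5 mm), its centre within 25 mm of the lane's centre line, in line with the gap within 0.09 rad; all other loose things are within 20 mm of where they started (x of orange_bin in the frame of feed_board between 0.081 and 0.092 m and y of orange_bin in the frame of feed_board between -0.025 and 0.025 m and angle between the x axis of orange_bin and the x axis of feed_board, either way round below 0.09 rad and angle between orange_bin's own z axis and vertical below 0.06 rad and height (world z) of orange_bin below 0.018 m and linear speed of orange_bin below 0.01 m/s and distance of each of blue_bin, carton, coupling, washer_jar, driver, wrench, anchor_box from where it was at the start of the episode below 0.02 m); the robot touches nothing.
It fails at once if the orange bin is lifted off the board (more than 10 mm) or tipped (more than 0.2 rad) (height (world z) of orange_bin above 0.022 m or angle between orange_bin's own z axis and vertical above 0.2 rad).
It fails at once if the blue bin is moved more than 20 mm or tipped over (distance of blue_bin from where it was at the start of the episode above 0.02 m or angle between blue_bin's own z axis and vertical above 0.3 rad).
It fails at once if the carton or the coupling sleeve is moved more than 20 mm or tipped over (distance of any of carton, coupling from where it was at the start of the episode above 0.02 m or angle between any of carton, coupling's own z axis and vertical above 0.3 rad).
It fails at once if something lying on the bench is moved more than 20 mm or tipped over (distance of any of washer_jar, driver, wrench, anchor_box from where it was at the start of the episode above 0.02 m or angle between any of washer_jar, anchor_box's own z axis and vertical above 0.3 rad).
It also fails if it takes over 54 s, if anything falls off the work surface, if the arm or the gripper's body presses on something with over 40 N, if the wrist force passes 120 N, or if a joint passes its speed limit or range.

## Working session

There is one attempt and no reset: what is moved stays moved. The work goes in short steps, Python scripts to look and compute and a tool call to move; the robot and the scene stay as the last step left them, time stands still between calls to the robot, and variables do not carry over. Pictures are saved under pics/ and viewed, about 8 in all and at most 12, crops included, and the job is handed in when it is done.

Besides the shell and the picture viewer there is one more tool, called by a JSON object that holds its "fn" and its "kwargs", one argument or row to a line. jog_arm: Moves the arm, as the interface text tells. Its arguments: {"type":"object","properties":{"moves":{"type":"array","items":{"type":"array","items":{"type":"array","items":{"type":"number"}}}}},"required":["moves"]}

```bash
mkdir -p pics; cat > h.py <<'E'
import numpy as np, cv2
from bench import ctrl
def save(name,f,im=None):
    im=ctrl.camera(name) if im is None else im
    cv2.imwrite('pics/'+f,im[:,:,::-1]); return im
def ray(p,uv):
    m=np.array(p['mtx']); d=np.array([p['k1'],0,0,0,0.])
    x=cv2.undistortPoints(np.array(uv,float).reshape(-1,1,2),m,d).reshape(-1,2)
    r=np.c_[x[:,0],-x[:,1],-np.ones(len(x))]@np.array(p['rotation']).T
    return np.array(p['origin']),r
def onz(p,uv,z):
    o,r=ray(p,uv); return o+r*((z-o[2])/r[:,2])[:,None]
def proj(p,X):
    c=(np.array(X,float).reshape(-1,3)-p['origin'])@np.array(p['rotation'])
    s=np.c_[c[:,0],-c[:,1]]/-c[:,2:]
    s=s*(1+p['k1']*(s**2).sum(1))[:,None]
    m=np.array(p['mtx']); return s@m[:2,:2].T+m[:2,2]
E
cat > a.py <<'E'
from h import *
for c in ['scene','side']:
    save(c,c+'0.png'); p=ctrl.camera_params(c); print(c,p['origin'])
    for q in ['orange_bin','blue_bin','carton','coupling','washer_jar','stop','gap']:
        try: print(q,[(np.round(d['xyz'],3).tolist(),round(d['score'],2)) for d in ctrl.search_frame(c,q)][:2])
        except Exception as e: print(q,e)
print(ctrl.get_state())
E
python3 a.py
```

```text
scene [ 1.59275894 -0.43210898  0.90821753]
orange_bin [([0.51, 0.159, 0.054], 0.58)]
blue_bin [([0.46, -0.033, 0.052], 0.56)]
carton [([0.702, 0.134, 0.061], 0.66)]
coupling [([0.664, -0.149, 0.053], 0.86)]
washer_jar [([0.372, 0.502, 0.055], 0.71), ([0.585, 0.007, 0.012], 0.65)]
stop [([0.584, 0.005, 0.013], 0.93)]
gap [([0.585, -0.0, 0.014], 0.89)]
side [-0.12790972  0.74927556  1.11844208]
orange_bin [([0.501, 0.174, 0.054], 0.82), ([0.564, 0.047, 0.01], 0.55)]
blue_bin [([0.451, -0.022, 0.047], 0.77)]
carton [([0.692, 0.151, 0.059], 0.72)]
coupling [([0.648, -0.133, 0.047], 0.71)]
washer_jar [([0.339, 0.527, 0.078], 0.93)]
stop [([0.564, 0.045, 0.011], 0.68)]
gap [([0.565, 0.043, 0.013], 0.67)]
{'clock': 0.8, 'q': array([-8.36600840e+00,  1.95929828e+01,  8.73250658e+01,  8.86274237e-04,
        7.30738722e+01, -8.36600757e+00]), 'dq': array([0.0371328 , 0.02728934, 0.05866585, 0.07878112, 0.03619183,
       0.00341646]), 'tau': array([ 2.21926559e-03, -4.31085026e+01, -2.44466794e+01,  7.20237591e-02,
        4.81933344e-02, -7.44405156e-05]), 'tool_pos': array([5.25021242e-01, 1.63367131e-05, 2.26756748e-01]), 'tcp_rot': array([1.79991883e+02, 3.36603626e-04, 8.99997412e+01]), 'wrist_force': array([ 1.37890567, -0.393975  ,  0.00437873]), 'moment': array([-0.02439259,  0.04308241, -0.03565169]), 'opening': 1.0000036978633595}
```

View pics/scene0.png

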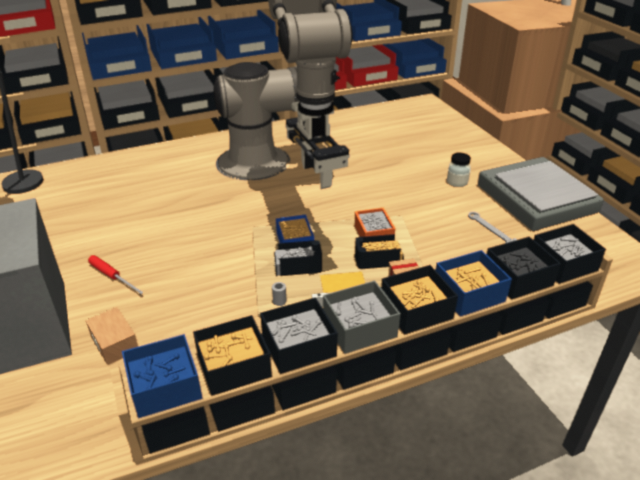

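View pics/side0.png

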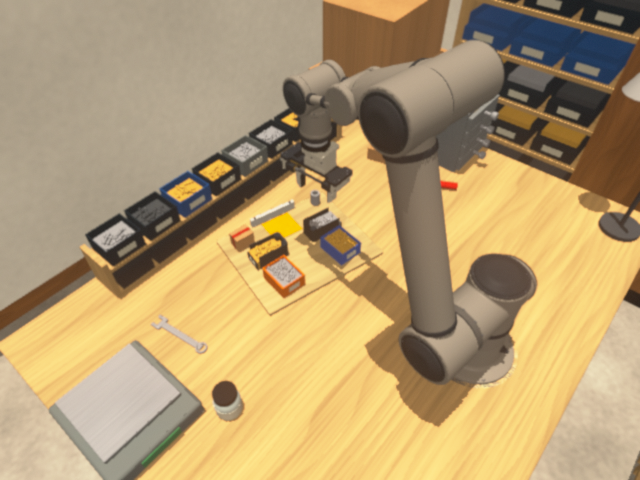

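The scene picture shows the board around (300,255), with the orange bin at (375,222) left of the gap and the blue bin at (295,232). The side picture shows orange at (284,275) and the yellow bay at (283,225). Next is the wrist view.

```bash
python3 - <<'E'
from h import *
save('wrist','w0.png'); p=ctrl.camera_params('wrist'); print(p['origin'],np.round(p['rotation'],3),p['mtx'],p['k1'])
E
```

```text
[0.52465941 0.08375527 0.38496411] [-1.7772e+01 -6.0000e-03  1.1000e-02] [[370.17302263   0.         314.92296946]
 [  0.         370.17302263 236.38910847]
 [  0.           0.           1.        ]] -0.047905005725682445
```

View pics/w0.png

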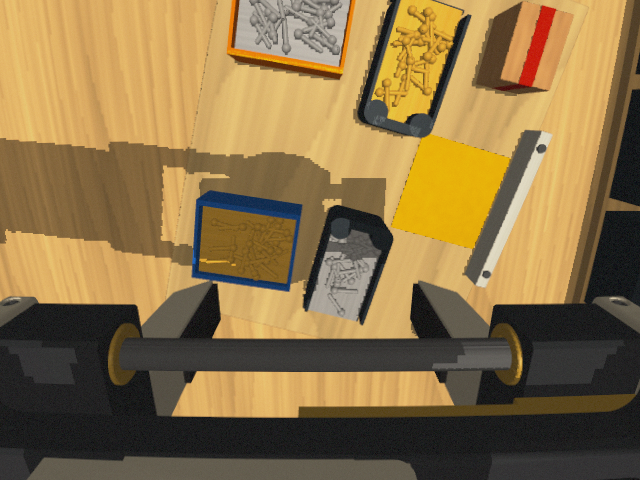

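The wrist view shows the yellow bay with corners near (427,134), (513,157), (476,249) and (392,227). The orange bin is at the top, with its near side running from (229,52) to (341,75) and its far side cut off.

```bash
cat >> h.py <<'E'
from scipy.spatial.transform import Rotation as Ro
def cp(name):
    p=dict(ctrl.camera_params(name)); r=np.array(p['rotation'])
    if r.size==3: p['rotation']=Ro.from_euler('xyz',r,degrees=True).as_matrix()
    return p
E
python3 - <<'E'
from h import *
p=cp('wrist'); im=cv2.imread('pics/w0.png'); hsv=cv2.cvtColor(im,cv2.COLOR_BGR2HSV)
m=cv2.inRange(hsv,(22,230,190),(30,255,255)); m[:,:385]=0; m[:130]=0; m[260:]=0
m=cv2.morphologyEx(m,cv2.MORPH_OPEN,np.ones((5,5)))
ys,xs=np.nonzero(m); W=onz(p,np.c_[xs,ys],0.012)[:,:2]
r=cv2.minAreaRect(W.astype(np.float32)*1000); print('bay',r, W.mean(0))
# near corners / strip points
print(onz(p,[(427,134),(513,157),(476,249),(392,227)],.012).round(4))
print('blue rim',onz(p,[(195,198),(302,205),(291,291),(192,277)],.057).round(4))
print('orange rim',onz(p,[(229,50),(342,75)],.057).round(4))
print('strip', onz(p,[(533,130),(467,278)],.012).round(4), onz(p,[(525,130),(551,134)],.042).round(4))
E
```

```text
bay ((662.6466674804688, 11.130332946777344), (100.15851593017578, 94.16093444824219), 74.6962661743164) [0.66242979 0.01286301]
[[ 0.6345  0.0695  0.012 ]
 [ 0.7239  0.0481  0.012 ]
 [ 0.6987 -0.0501  0.012 ]
 [ 0.6058 -0.0254  0.012 ]]
blue rim [[ 0.4161  0.0151  0.057 ]
 [ 0.513   0.0085  0.057 ]
 [ 0.5013 -0.0774  0.057 ]
 [ 0.4055 -0.0628  0.057 ]]
orange rim [[0.4549 0.1375 0.057 ]
 [0.547  0.1181 0.057 ]]
strip [[ 0.7402  0.0747  0.012 ]
 [ 0.6932 -0.0842  0.012 ]] [[0.7154 0.0753 0.042 ]
 [0.7405 0.0722 0.042 ]]
```

Board pose from the bay (it measures 100.2 x 94.2 mm, which matches): yaw -15.3°, gap at (0.5806, 0.0337). The orange bin is at about board (-0.104, 0.109), turned +3.4°. I'll go above its left side with the jaw axis along board x.

{"fn": "jog_arm", "kwargs": {
  "moves": [
    [[0,0,5.1,0,0,0,116],[0,0,5.1,0,0,0,116],[0,0,5.1,0,0,0,116],[0,0,0,0.0278,-0.0069,0,116],[0,0,0,0.0278,-0.0069,0,116],[0,0,0,0.0278,-0.0069,0,116],[0,0,0,0.0278,-0.0069,0,116],[0,0,0,0.0278,-0.0069,0,116],[0,0,0,0.0278,-0.0069,0,116],[0,0,0,0.0278,-0.0069,0,116],[0,0,0,0.0278,-0.0069,0,116],[0,0,0,0,0,0,116],[0,0,0,0,0,0,116]]
  ]
}}

```text
clock: 1.93
tool_pos: [0.5301, 0.2303, 0.2264]
tcp_rot: [-180.0, 0.0, 74.9]
wrist_force: [-1.3, -0.4, 0.1]
opening: 0.547
```

```bash
cat >> h.py <<'E'
A=np.deg2rad(-15.3); G=np.array([.5806,.0337]); B=np.array([[np.cos(A),np.sin(A)],[-np.sin(A),np.cos(A)]])
def brd(W): return (np.atleast_2d(W)[:,:2]-G)@B.T
def st():
    s=ctrl.get_state(); print('t',round(s['clock'],2),'tcp brd',(brd(s['tool_pos'])[0]*1000).round(1),'z',s['tool_pos'][2].round(4),'rot',s['tcp_rot'].round(1),'F',(B@s['wrist_force'][:2]).round(1),s['wrist_force'][2].round(1),'open',round(s['opening'],3))
def orange(f=None):
    "rim rectangle of the orange bin, board mm"
    p=cp('wrist'); im=save('wrist',f or 'tmp.png'); hsv=cv2.cvtColor(im,cv2.COLOR_RGB2HSV)
    rg=ctrl.regions_of('wrist','orange_bin')
    m=cv2.inRange(hsv,(5,200,150),(17,255,255))
    if rg: m&=cv2.dilate(rg[0]['region'].astype(np.uint8),np.ones((9,9)))*255; 
    ys,xs=np.nonzero(m)
    P=brd(onz(p,np.c_[xs,ys],.057))*1000
    r=cv2.minAreaRect(P.astype(np.float32)); print('orange rect',r,len(xs),rg and rg[0]['score'])
E
python3 -c "
from h import *
st(); orange('w1.png')"
```

```text
t 1.93 tcp brd [-100.6  176.3] z 0.2264 rot [-180.     0.    74.9] F [-1.2 -0.7] 0.1 open 0.547
orange rect ((-106.36836242675781, 107.15338134765625), (95.58399963378906, 77.09944915771484), 5.740787982940674) 970 0.95
```

View pics/w1.png

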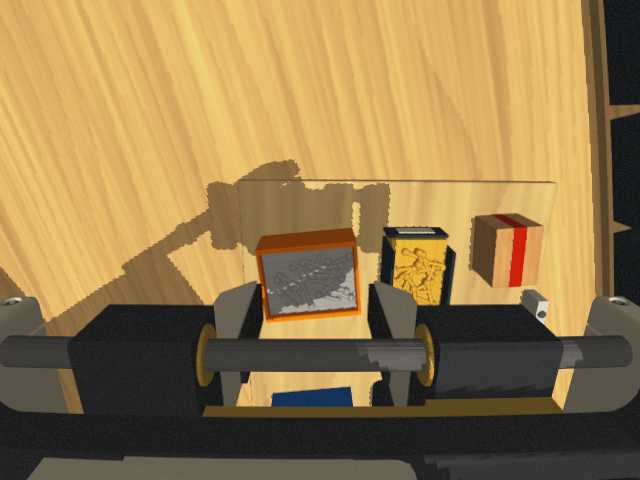

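The picture shows the orange bin at (308,275) in line with the fingers, with clear board at (300,200) for the descent. The rim measures 95.6 x 77.1 mm, which fits the given size.

{"fn": "jog_arm", "kwargs": {
  "moves": [
    [[0,0,0.2,0,-0.0035,0.034,116],[0,0,0.2,0,0,0.034,116],[0,0,0,0,0,0.034,116],[0,0,0,0,0,0.034,116],[0,0,0,0,0,0.034,116],[0,0,0,0,0,0.025,116],[0,0,0,0,0,0.009,116],[0,0,0,0,0,0,116]]
  ]
}}

```text
clock: 2.7
tool_pos: [0.5259, 0.2285, 0.0208]
tcp_rot: [-179.8, 0.1, 74.2]
wrist_force: [-0.1, 0.5, -0.3]
opening: 0.544
```

{"fn": "jog_arm", "kwargs": {
  "moves": [
    [[0,0,0,-0.007,0,0,116],[0,0,0,-0.007,0,0,116],[0,0,0,-0.007,0,0,116],[0,0,0,-0.007,0,0,116],[0,0,0,-0.007,0,0,116],[0,0,0,-0.007,0,0,116],[0,0,0,-0.007,0,0,116],[0,0,0,-0.007,0,0,116],[0,0,0,-0.007,0,0,116],[0,0,0,-0.007,0,0,116],[0,0,0,0,0,0,116]]
  ]
}}

```text
clock: 3.62
tool_pos: [0.5072, 0.1611, 0.0224]
tcp_rot: [-179.9, 0.1, 74.3]
wrist_force: [-0.6, 0.1, 1.6]
opening: 0.545
```

```bash
python3 -c "
from h import *
st(); orange('w2.png')"
```

```text
t 3.62 tcp brd [-104.4  103.5] z 0.0224 rot [-1.799e+02  1.000e-01  7.430e+01] F [-0.6 -0.1] 1.6 open 0.545
orange rect ((-104.93656158447266, 89.2534408569336), (2.5362274646759033, 52.41621017456055), 89.65265655517578) 782 0.96
```

View pics/w2.png

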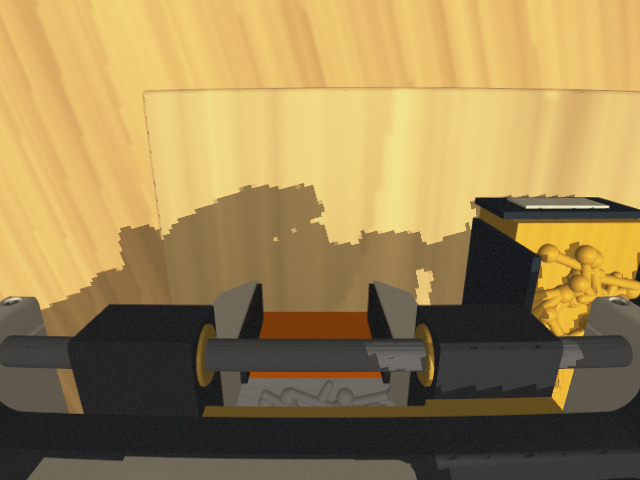

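The picture shows the orange side face between the fingers at (315,330), parallel to the jaws. I'll continue and slow down at the end.

{"fn": "jog_arm", "kwargs": {
  "moves": [
    [[0,0,-0.4,-0.006,0,0,116],[0,0,0,-0.006,0,0,116],[0,0,0,-0.006,0,0,116],[0,0,0,-0.006,0,0,116],[0,0,0,-0.006,0,0,116],[0,0,0,-0.005,0,0,116],[0,0,0,-0.004,0,0,116],[0,0,0,-0.003,0,0,116],[0,0,0,-0.003,0,0,116],[0,0,0,-0.002,0,0,116],[0,0,0,-0.001,0,0,116],[0,0,0,0,0,0,116]]
  ]
}}

```text
clock: 4.72
tool_pos: [0.4954, 0.1161, 0.0228]
tcp_rot: [180.0, 0.0, 74.7]
wrist_force: [-0.5, -1.0, -0.2]
opening: 0.546
```

```bash
python3 -c "
from h import *
st(); orange()"
```

```text
t 4.72 tcp brd [-103.9   57. ] z 0.0228 rot [180.    0.   74.7] F [-0.2 -1.1] -0.2 open 0.546
orange rect ((-104.36507415771484, 42.676490783691406), (52.521514892578125, 2.050941228866577), 0.01566372625529766) 652 0.83
```

{"fn": "jog_arm", "kwargs": {
  "moves": [
    [[0,0,0,-0.0015,0,0,116],[0,0,0,-0.0015,0,0,116],[0,0,0,0,0,0,116],[0,0,0,0.008,0,0,116],[0,0,0,0.01,0,-0.02,116],[0,0,0,0,0,-0.035,116],[0,0,0,0,0,-0.04,116],[0,0,0,0,0,-0.04,116],[0,0,0,0,0,-0.04,116],[0,0,0,0,0,0,116]]
  ]
}}

```text
clock: 5.65
tool_pos: [0.5032, 0.1317, 0.2057]
tcp_rot: [179.2, -0.3, 74.7]
wrist_force: [1.1, 0.2, -0.1]
opening: 0.543
```

{"fn": "jog_arm", "kwargs": {
  "moves": [
    [[0,0,7,0,0,0,200],[0,0,7,0,0,0,200],[0,0,7,0,0,0,200],[0,0,7,0,0,0,200],[0,0,7,0,0,0,200],[0,0,7,0,0,0,200],[0,0,7,0,0,0,200],[0,0,7,0,0,0,200],[0,0,7,0,0,0,200],[0,0,7,0,0,0,200],[0,0,7,0,0,0,200],[0,0,7,0,0,0,200],[0,0,6,0,0,0,200],[0,0,0,-0.024,0.024,0,200],[0,0,0,-0.024,0.024,0,200],[0,0,0,-0.024,0.024,0,200],[0,0,0,0,0,0,200],[0,0,0,0,0,0,200]]
  ]
}}

```text
clock: 7.15
tool_pos: [0.41, 0.0801, 0.1979]
tcp_rot: [180.0, -0.0, -15.4]
wrist_force: [0.4, 0.1, 0.5]
opening: 0.216
```

```bash
python3 -c "
from h import *
st(); orange('w3.png')"
```

```text
t 7.15 tcp brd [-176.8   -0.2] z 0.1979 rot [180.   -0.  -15.4] F [0.4 0.2] 0.5 open 0.216
orange rect ((-110.69140625, 5.255947113037109), (95.86885833740234, 77.20223999023438), 0.05980978161096573) 1300 0.56
```

View pics/w3.png

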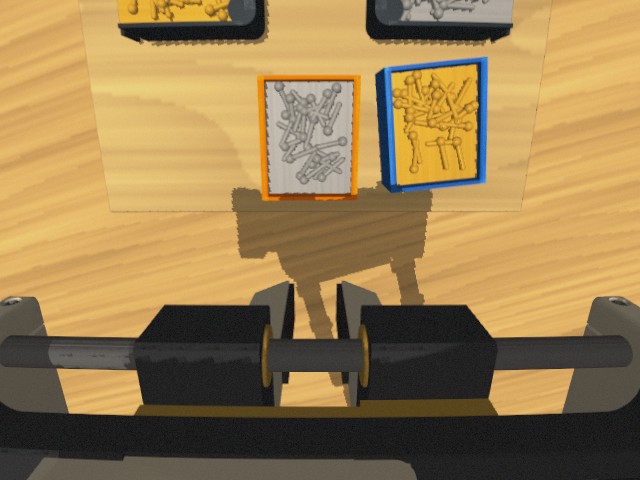

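The picture shows the orange bin square to the gap, with its rim between columns 260 and 358. The gap centre is near column 316, so the bin sits about 5 mm left. I'll descend behind it and push forward with a slight drift to the right.

{"fn": "jog_arm", "kwargs": {
  "moves": [
    [[0,0,0,-0.004,-0.005,0.03,200],[0,0,0,0,0,0.035,200],[0,0,0,0,0,0.035,200],[0,0,0,0,0,0.035,200],[0,0,0,0,0,0.03,200],[0,0,0,0,0,0.012,200],[0,0,0,0,0,0,200],[0,0,0,0.005,0,0,200],[0,0,0,0.005,0,0,200],[0,0,0,0.004,0,0,200],[0,0,0,0.004,0.0006,0,200],[0,0,0,0.004,0.0006,0,200],[0,0,0,0.004,0.0006,0,200],[0,0,0,0.004,0.0006,0,200],[0,0,0,0.004,0.0006,0,200],[0,0,0,0.004,0.0006,0,200],[0,0,0,0.003,0.0005,0,200],[0,0,0,0.001,0,0,200],[0,0,0,0,0,0,200]]
  ]
}}

```text
clock: 8.83
tool_pos: [0.4485, 0.0709, 0.0207]
tcp_rot: [-180.0, -0.1, -15.3]
wrist_force: [-0.7, -0.3, -0.1]
opening: 0.218
```

```bash
python3 -c "
from h import *
st(); orange('w4.png')"
```

```text
t 8.83 tcp brd [-137.2    1.1] z 0.0207 rot [-1.80e+02 -1.00e-01 -1.53e+01] F [-0.6 -0.5] -0.1 open 0.218
orange rect ((-78.65078735351562, 0.08234405517578125), (95.9394760131836, 78.26714324951172), 0.002286358503624797) 7355 []
```

View pics/w4.png

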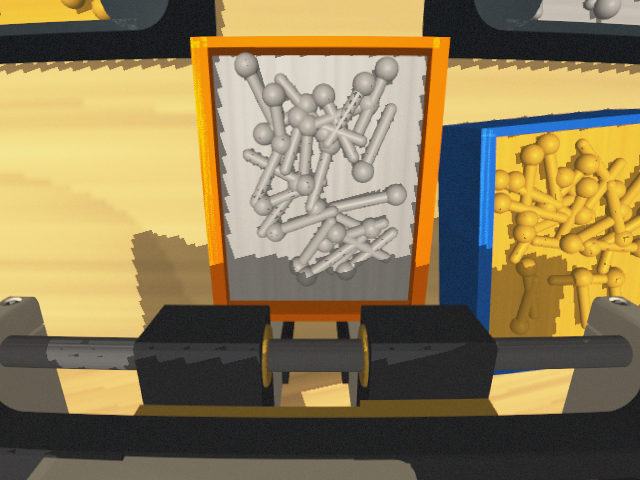

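The picture shows the bin (columns 192–449) centred on the gap (centre column about 320) and square to it. Its measured y is 0.1 mm. Pushing through.

{"fn": "jog_arm", "kwargs": {
  "moves": [
    [[0,0,0,0.004,0,0,200],[0,0,0,0.006,0,0,200],[0,0,0,0.006,0,0,200],[0,0,0,0.006,0,0,200],[0,0,0,0.006,0,0,200],[0,0,0,0.006,0,0,200],[0,0,0,0.006,0,0,200],[0,0,0,0.006,0,0,200],[0,0,0,0.006,0,0,200],[0,0,0,0.006,0,0,200],[0,0,0,0.006,0,0,200],[0,0,0,0.006,0,0,200],[0,0,0,0.006,0,0,200],[0,0,0,0.006,0,0,200],[0,0,0,0.005,0,0,200],[0,0,0,0.002,0,0,200],[0,0,0,0,0,0,200]]
  ]
}}

```text
clock: 10.35
tool_pos: [0.5346, 0.0475, 0.0209]
tcp_rot: [-180.0, -0.1, -15.3]
wrist_force: [-0.4, -0.4, 0.4]
opening: 0.212
```

```bash
python3 -c "
from h import *
st(); orange('w5.png')"
```

```text
t 10.35 tcp brd [-48.    1.2] z 0.0209 rot [-1.80e+02 -1.00e-01 -1.53e+01] F [-0.3 -0.5] 0.4 open 0.212
orange rect ((9.140338897705078, 0.07969284057617188), (93.16747283935547, 78.41236114501953), 0.021258363500237465) 3089 0.84
```

{"fn": "jog_arm", "kwargs": {
  "moves": [
    [[0,0,0,0.004,0,0,200],[0,0,0,0.006,0,0,200],[0,0,0,0.006,0,0,200],[0,0,0,0.006,0,0,200],[0,0,0,0.006,0,0,200],[0,0,0,0.006,0,0,200],[0,0,0,0.006,0,0,200],[0,0,0,0.006,0,0,200],[0,0,0,0.006,0,0,200],[0,0,0,0.006,0,0,200],[0,0,0,0.005,0,0,200],[0,0,0,0.004,0,0,200],[0,0,0,0.003,0,0,200],[0,0,0,0.002,0,0,200],[0,0,0,0.001,0,0,200],[0,0,0,0,0,0,200]]
  ]
}}

```text
clock: 11.78
tool_pos: [0.6044, 0.0284, 0.0207]
tcp_rot: [-180.0, -0.0, -15.3]
wrist_force: [-0.7, -0.1, -0.0]
opening: 0.215
```

```bash
python3 -c "
from h import *
st(); orange('w6.png')"
```

```text
t 11.78 tcp brd [24.4  1.1] z 0.0207 rot [-180.    -0.   -15.3] F [-0.7 -0.3] -0.0 open 0.215
orange rect ((82.92221069335938, 0.038913726806640625), (95.7672119140625, 78.20011901855469), 0.007493312004953623) 9474 0.81
```

View pics/w6.png

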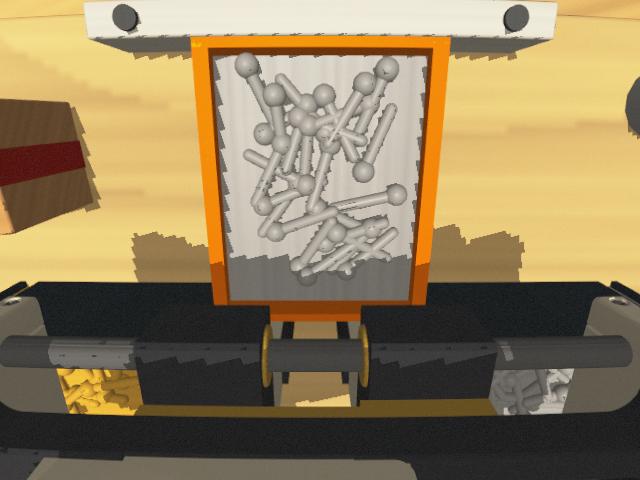

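The picture shows the bin square, with its front rim (row 40) almost at the strip (row 35). Its measured x is 83, so I'll creep until the force rises.

{"fn": "jog_arm", "kwargs": {
  "moves": [
    [[0,0,0,0.001,0,0,200],[0,0,0,0.001,0,0,200],[0,0,0,0.001,0,0,200],[0,0,0,0,0,0,200]]
  ]
}}

```text
clock: 12.22
tool_pos: [0.6072, 0.0277, 0.0207]
tcp_rot: [-180.0, -0.0, -15.3]
wrist_force: [-1.3, 1.2, -0.7]
opening: 0.22
```

{"fn": "jog_arm", "kwargs": {
  "moves": [
    [[0,0,0,0.001,0,0,200],[0,0,0,0,0,0,200]]
  ]
}}

```text
clock: 12.38
tool_pos: [0.6074, 0.0276, 0.0207]
tcp_rot: [180.0, 0.1, -15.3]
wrist_force: [-5.0, 1.7, 2.0]
opening: 0.215
```

The force rose to 5 N and the TCP stalled, so the bin is against the stop. Backing off, lifting and checking.

{"fn": "jog_arm", "kwargs": {
  "moves": [
    [[0,0,0,-0.004,0,0,200],[0,0,0,-0.01,0,0,200],[0,0,0,-0.01,0,0,200],[0,0,0,0,0,-0.03,200],[0,0,0,0,0,-0.035,200],[0,0,0,0,0,-0.035,200],[0,0,0,0,0,-0.035,200],[0,0,0,0,0,-0.035,200],[0,0,0,0,0,0,200],[0,0,0,0,0,0,200]]
  ]
}}

```text
clock: 13.22
tool_pos: [0.5864, 0.0336, 0.1934]
tcp_rot: [-179.9, -0.4, -15.3]
wrist_force: [-0.3, -0.5, 0.2]
opening: 0.212
```

```bash
python3 -c "
from h import *
st(); orange('w7.png')
for c in ['scene','side']:
    ctrl.camera(c)
    for q in ['blue_bin','carton','coupling','washer_jar']: print(c,q,[(np.round(d['xyz'],3).tolist(),round(d['score'],2)) for d in ctrl.search_frame(c,q)][:1])
"
```

```text
t 13.22 tcp brd [5.6 1.4] z 0.1934 rot [-179.9   -0.4  -15.3] F [-0.1 -0.6] 0.2 open 0.212
orange rect ((85.2420654296875, 1.6582984924316406), (94.67778778076172, 74.42974853515625), 0.04902567341923714) 890 0.73
scene blue_bin [([0.457, -0.037, 0.051], 0.67)]
scene carton [([0.7, 0.136, 0.063], 0.88)]
scene coupling [([0.666, -0.147, 0.049], 0.76)]
scene washer_jar [([0.372, 0.501, 0.053], 0.93)]
side blue_bin [([0.451, -0.022, 0.049], 0.55)]
side carton [([0.691, 0.15, 0.061], 0.82)]
side coupling [([0.648, -0.13, 0.047], 0.53)]
side washer_jar [([0.336, 0.527, 0.078], 0.69)]
```

View pics/w7.png

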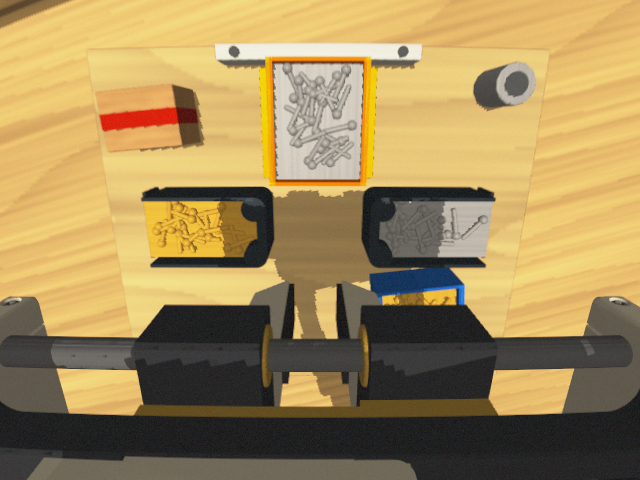

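The picture shows the orange bin in the yellow bay, square against the strip (front rim at row 58, strip at row 50). The blue bin, carton and coupling are where they started, and the gripper is clear.

```bash
python3 -c "
from bench import ctrl
print(ctrl.finish_job())"
```

```text
the job is handed in; nothing more can be done
None
```

I pushed the orange bin sideways in line with the gap, then forward between the grey bins into the yellow bay until it met the stop strip. I then backed the arm off and handed the job in at about 14 s on the robot's clock; `finish_job` gives no verdict.

**Orange bin:** My last wrist-camera measurement put it at board x 85.2 mm, y 1.7 mm, turned about 0.05°. The target is x 86 mm, y 0 mm. At the stop the wrist force rose to about 5 N and the arm stalled. In the gap I measured it at x 9 mm, y 0.1 mm, with no noticeable turn.

**Other things:** The blue bin, carton, coupling and washer jar re-measured within about 5 mm of where they started, which is near the detector's own accuracy. I did not re-measure the screwdriver, wrench or box on the bench; the arm never went near them.

**Check that disagreed:** After the sideways push, two views put the bin's sideways position about 3.5 mm apart. I trusted the one from above, which matched the gap edges in the picture, and corrected during the forward push.

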